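Dock the relay carrier at the test station

ROBOT

A 6-joint arm with a two-finger parallel gripper is mounted at the origin on the work surface. World frame = base frame: x ahead of the robot, y to its left, z up, the work surface at z = 0. Lengths are in m, angles in rad, forces in N, time in s.
With the tool pointing down it reaches from about 0.3 to 0.775 m from the base axis. Payload 14.6 kg.
Tool frame: the origin (TCP) lies on the centre line of the jaws, within the pads' length; the fingertips stand 14 mm ahead of it and the grasp point (between the pads) lies 5 mm behind it; x points along the fingers, y is the direction in which the jaws open and shut, and the axes are right-handed (so a half turn about x gives the same grasp; the last joint's range is limited). The gripper opens to 94 mm and grips with 3 to 60 N. Pads are 16 mm wide; open, the fingers measure 119 mm over their backs; the gripper's body (75 mm by 177 mm) begins 78 mm behind the grasp point.
Start: joints at [-1.288, 0.3, 1.521, -0, 1.321, -0.067], TCP at [0.188, -0.517, 0.187] pointing down, gripper open.
Joint ranges: [-3.03, 3.03], [-0.79, 2.21], [0.23, 2.52], [-1.04, 4.18], [0, 3.07], [-2.55, 2.55]. Speed limits (rad/s): [2.22, 2.22, 2.57, 3.14, 3.14, 3.14].

INTERFACE

Orientations are given as [roll, pitch, yaw] about the fixed x, y, z axes, in that order (R = Rz(yaw) Ry(pitch) Rx(roll)).
In Python, from station import * gives the robot as it stands. The module is installed in compiled form; this text tells all that it offers.
- The arm moves only by the shell command python3 -m handwheel 'ROWS' [FORCE]. ROWS is JSON, a list of rows, each a list of 3 entries, a list of its own where there are three numbers: the shift along the tool's x, y, z in mm, then the turn about the tool's x in rad, then the gripper command: -1 is fully open, 1 is shut, values between are in proportion. In form: [[[dx, dy, dz], spin, gripper], ...]. A call has exactly 5 rows; each row is the pose to reach, as a shift and turn from the pose measured when the call began, along the tool's axes at that moment; what a row does not reach only later rows make up. A row lasts 1/10 s, in which the tool goes at most 50 mm and 8.59 degrees, less where a joint would pass 70% of its speed; a pose out of reach is approached as far as the arm can. A call with a gripper value outside its range is refused whole. The fingers move at their own pace and stop on an object; FORCE is the grip in N (left out, the last holds). Time passes only in rows, so rows that repeat a pose let the fingers close, or fill a call up. It gives the time, the measured TCP pose, the force and the opening at its end, in the units of the state.
- get_obs(): the state, without advancing time (a new reading comes with each control period).
- camera(name): name is "scene" or "top" or "wrist"; returns (picture, depth): 384x512x3 uint8, blue, green, red; 384x512 float32, m along the optical axis (not along the pixel's ray), 0 where there is no reading.
- camera_info(name): a dict with "fx", "fy", "cx", "cy" (pixels), "extrinsics" (4x4, takes a point from camera to world coordinates). Camera axes: x right, y down, z forward; pixel columns grow to the right and rows downward; lengths in m; the calibration is good to about 2 mm. A picture is of the moment at which its call begins: read the wrist's pose just before it. camera_info takes no time and is no camera call; for the wrist camera it gives the pose at the moment of the call.
- hand_in(): hands the job in, once; it reports no verdict.
The state is a dict: "time_s": time; "qpos": joint angles; "joint_vel": joint speeds; "tau": joint torques, N m; "ee_pos": TCP position; "eef_rot": TCP orientation; "force": force on the tool from outside, world axes, zero at the start; "moment": the same for the moment, N m; "grip_width": finger opening in m.
Only numpy, scipy, OpenCV 4.12 (cv2) and the standard library are available. Lean on these libraries where they do the work, as an engineer would, in place of code of your own. Each camera call takes 0.05 s, during which the arm holds its last target. There are 200 camera calls.

TASK

Push the relay carrier along its guide lane, round the bend and onto the sprung contact head, until the red side catch snaps in behind its cross bar and keeps it there by itself; then press the green start button fully down and let go. Slide it, do not lift it, do not force it against the rails or slam the contact head, and leave the other things on the bench where they are.

Things in the scene. Friction and masses are not known exactly. Their poses are not given: they have to be found in the camera images.
- carrier: Relay carrier, 0.4 to 0.8 kg, 120 mm long; origin in the middle of its underside, x the way it travels, z up. Two white round runners, 50 mm in diameter and 17 mm high, at x = -32 and +32 mm, run between the rails. Blue deck 54 mm wide, z 17 to 26. Two grey relays with orange tops: 90 mm long, 36 wide, top at z 76. Black contact block in front: face at x = +60, z 19 to 45.
- push_face (a point): Centre of the rear face of the carrier's yellow upright push plate, at (-60, 0, 31) mm on the carrier; same axes as the carrier. The plate is 6 mm thick, 50 mm wide, z 17 to 46 mm on the carrier; the relays begin 9 mm in front of it.
- cross_bar (a point): Left end of the carrier's steel cross bar, on its rear edge, at (20, 35, 23) mm on the carrier: here the catch holds it. The bar spans x 20 to 40, y -40 to +40, z 18 to 29 mm on the carrier, above the rails.
- rails: Guide rails on a dark plate 10 mm thick fixed to the bench; origin at bench height on the lane's centre line where the bend begins. Way in: straight along +y from y = -200 mm to 0 at x = 0. Bend: quarter circle to the right, centre line radius 110 mm about (110, 0). Channel 54 mm wide (2 mm play each side of the runners), low-friction; rails 8 mm thick, tops 24 mm above the bench.
- bend_end (a point): End of the bend on the centre line, at (110, 110, 10) mm on the rails, same axes; the carrier's underside runs at this height. From here the way out is straight along +x, 170 mm. Across it is clamped the dock: black sprung contact head, red catch on the left. The contact face at rest is 120 to 158 mm beyond this point, set anew each time and not measured: feel for it or look.
- strip_face (a point): Middle of the face of the white sprung guide strip on the inside of the bend, 10 mm high. At rest it stands 7 mm into the channel over the middle two thirds of the bend; the runners push it back about 3 mm against 5 to 7 N, towards the bend's centre. It keeps the runners on the outer rail and brakes them: a true push along the lane takes 4 to 12 N here, varying with friction; much more means a jam.
- contact_head (a joint): How far the sprung contact head is pushed in along the travel, m: 0 free, 0.0105 at its hard stop. Its spring pushes back with 3 N at first, 8 N at the stop; with drag, the push takes up to 13 N. The catch snaps in at about 0.007; held by the catch the head stays at about 0.005. The dock is at most 70 mm above the bench, reaches 66 mm left of the centre line and 100 mm back from the face.
- catch (a joint): Red spring catch, a 53 mm arm pointing along the travel, turning about an upright pin on the left of the lane, rad: 0 at rest (swung in), about 0.1 to 0.16 while the end of the cross bar rides past it, back to 0 when it has snapped in behind the bar. It rises in the last 50 mm of the travel.
- start (a joint): Travel of the green start button, m: 0 released, 0.006 fully down; fully down takes about 5 N.
- start_top (a point): Centre of the top of the green push button, 28 mm in diameter, pressed straight down; it sits on a yellow box 80 x 74 mm and 46 mm high, its top about 64 mm above the bench.
- spare_carrier: Empty spare carrier standing on the bench (like the carrier, without relays); leave it alone.
- relay_tray: Blue tray of relays, 200 x 130 x 45 mm, relays up to 55 mm; leave it alone.
- screwdriver: Screwdriver lying on the bench; leave it alone.
- multimeter: Yellow multimeter, 150 x 75 x 44 mm, lying on the bench; leave it alone.
- duct_offcut: Offcut of grey slotted cable trunking, 160 mm long, 40 x 40 mm; leave it alone.
- lug_jar: Small jar, 52 mm in diameter, 75 mm high; leave it alone.
Mind the look-alikes: they are no part of the job. What is shaped like the part that bears start but pink is not meant.

How it is judged:
By the outcome, as a careful person would: the job done as asked, in the order asked, and still so for the second after the job is handed in, with the robot touching nothing.
It also fails if it takes over 72 s, if anything falls off the work surface, if the arm or the gripper's body presses on something with over 40 N, if the wrist force passes 120 N, or if a joint passes its speed limit or range.

## Working session

There is one attempt and no reset: what is moved stays moved. The work goes in short steps, Python scripts to look and compute and a shell command to move; the robot and the scene stay as the last step left them, time stands still between calls to the robot, and variables do not carry over. Pictures are saved under pics/ and viewed, about 8 in all and at most 12, crops included, and the job is handed in when it is done.

```bash
mkdir -p pics
cat > h.py <<'E'
from station import *
import numpy as np, cv2
def grab(n):
    i=camera_info(n); p,d=camera(n); return p,d,i
def pt(i,d,u,v):
    z=d[int(v),int(u)]; c=np.array([(u-i['cx'])/i['fx']*z,(v-i['cy'])/i['fy']*z,z,1]); return (i['extrinsics']@c)[:3]
def cloud(i,d):
    v,u=np.mgrid[:d.shape[0],:d.shape[1]]
    c=np.stack([(u-i['cx'])/i['fx']*d,(v-i['cy'])/i['fy']*d,d,np.ones_like(d)],-1); return (c@i['extrinsics'].T)[...,:3]
E
python3 - <<'E'
from h import *
o=get_obs(); print(o)
for n in ("top","scene"):
    p,d,i=grab(n); cv2.imwrite(f'pics/{n}0.png',cv2.resize(p,(800,600))); np.savez(f'{n}0.npz',p=p,d=d,e=i['extrinsics'],k=[i['fx'],i['fy'],i['cx'],i['cy']])
    print(n,i['extrinsics'].round(3).tolist(),i['fx'],i['cx'],i['cy'],(d==0).mean())
E
```

```text
{'time_s': 0.0, 'qpos': array([-1.28759986e+00,  3.00480032e-01,  1.52159060e+00, -1.32019166e-05,
        1.32074501e+00, -6.65788350e-02]), 'joint_vel': array([ 1.89428858e-04, -8.50972215e-04,  3.13858742e-05, -5.43452527e-05,
        7.21241209e-05, -8.14702303e-04]), 'tau': array([-3.56851167e-03, -5.31807232e+01, -3.52739775e+01,  7.06488127e-02,
        2.42927636e-02, -9.69820371e-05]), 'ee_pos': array([ 0.18839788, -0.51640521,  0.18677744]), 'eef_rot': array([-1.62691974,  1.56957327,  1.86445149]), 'force': array([ 0.06027635, -0.26657693,  0.07454393]), 'moment': array([0.00034856, 0.04123237, 0.00988377]), 'grip_width': 0.09409393300701925}
top [[0.014, -0.997, 0.076, 0.488], [-1.0, -0.014, -0.006, -0.004], [0.007, -0.076, -0.997, 1.51], [0.0, 0.0, 0.0, 1.0]] 444.17386873179237 259.07194090270417 189.2383945420139 0.004297892252604167
scene [[-0.255, 0.817, -0.518, 1.292], [0.967, 0.214, -0.14, 0.185], [-0.003, -0.536, -0.844, 1.25], [0.0, 0.0, 0.0, 1.0]] 428.3610130695986 257.853090954972 190.01142985899233 0.004007975260416667
```

View pics/top0.png

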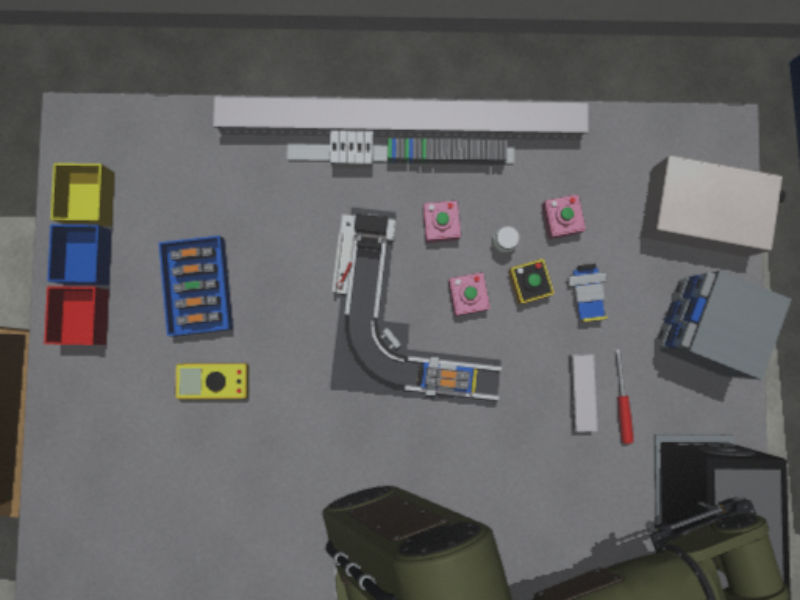

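View pics/scene0.png

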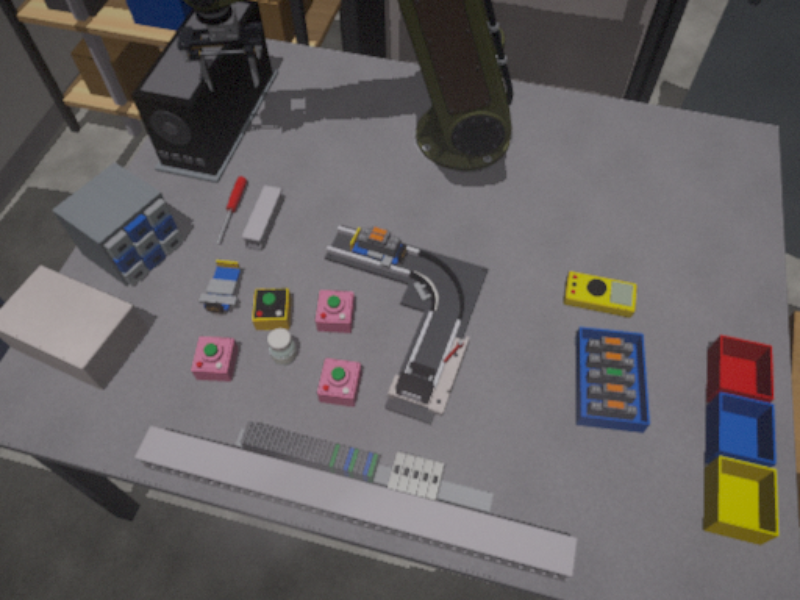

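The top view shows the lane running leftward (world +y) from about (500,385), bending up to world +x. The dock is at (370,225), the catch at (345,272), and the carrier at (448,378) with its yellow plate at (476,383). The real start box, yellow with a green button, is at (532,282); three pink look-alikes stand around it. The scene view agrees.

Run:
```python
from h import *
from scipy.spatial.transform import Rotation as R
o=get_obs(); print(R.from_euler('xyz',o['eef_rot']).as_matrix().round(3))
f=np.load('top0.npz'); p=f['p'].astype(int); d=f['d']; k=f['k']; i=dict(fx=k[0],fy=k[1],cx=k[2],cy=k[3],extrinsics=f['e'])
def ray(u,v,z):
    e=f['e']; r=e[:3,:3]@np.stack([(u-k[2])/k[0],(v-k[3])/k[1],np.ones_like(u*1.)]); return (e[:3,3:]+r*((z-e[2,3])/r[2])).T
S=512/800
hsv=cv2.cvtColor(f['p'],cv2.COLOR_BGR2HSV)
white=(hsv[...,1]<40)&(hsv[...,2]>150)
C=cloud(i,d)
# way-in rails: image region x 405..500,y 350..402 ; way-out right rail
def roi(m,x0,x1,y0,y1):
    mm=np.zeros_like(m); mm[int(y0*S):int(y1*S),int(x0*S):int(x1*S)]=1; v,u=np.nonzero(m&mm); return u,v
def line(name,x0,x1,y0,y1):
    u,v=roi(white,x0,x1,y0,y1); P=ray(u,v,0.024)[:,:2]; vx,vy,a,b=cv2.fitLine(P.astype(np.float32),cv2.DIST_HUBER,0,.01,.01).ravel()
    print(name,len(u),'dir deg',np.degrees(np.arctan2(vy,vx)),'pt',a,b,P.min(0),P.max(0))
line('in front rail',415,500,352,374); line('in rear rail',405,500,384,402); line('out right rail',374,395,240,318); line('out left',345,362,290,318)
yel=(hsv[...,0]>20)&(hsv[...,0]<35)&(hsv[...,1]>120)&(hsv[...,2]>100)
grn=(hsv[...,0]>45)&(hsv[...,0]<85)&(hsv[...,1]>100)
for n,m,b,z in(('plate',yel,(465,482,360,402),.056),('box',yel,(505,560,255,308),.046),('green',grn,(515,550,265,300),.064)):
    u,v=roi(m,*b); print(n,len(u),ray(u,v,z).mean(0), np.median(C[v,u],0), ray(u,v,z).min(0),ray(u,v,z).max(0))
```

```text
[[-0.     0.343 -0.939]
 [ 0.001 -0.939 -0.343]
 [-1.    -0.001 -0.   ]]
in front rail 151 dir deg 84.78832 pt 0.45729893 -0.13034096 [ 0.44830749 -0.21506951] [ 0.46991559 -0.03489386]
in rear rail 63 dir deg 84.71898 pt 0.39670125 -0.11947192 [ 0.38563194 -0.2119501 ] [ 0.40959815 -0.01903199]
out right rail 88 dir deg -5.820545 pt 0.6366336 0.04154709 [0.55815145 0.03206401] [0.71369944 0.05023493]
out left 38 dir deg -2.2756743 pt 0.5976082 0.10888198 [0.56396446 0.10432415] [0.61447884 0.11793369]
plate 30 [ 0.42512109 -0.15870556  0.056     ] [ 0.42440969 -0.1588821   0.05427636] [ 0.40331619 -0.16175788  0.056     ] [ 0.44868108 -0.15524561  0.056     ]
box 128 [ 0.63155677 -0.27739035  0.046     ] [ 0.62638979 -0.27388605  0.04481688] [ 0.59116577 -0.32412839  0.046     ] [ 0.68175637 -0.2378342   0.046     ]
green 53 [ 0.63730425 -0.28299938  0.064     ] [ 0.63638123 -0.28298353  0.06706208] [ 0.62630403 -0.29401876  0.064     ] [ 0.64948087 -0.27105979  0.064     ]
```

```bash
cat >> h.py <<'E'
from scipy.spatial.transform import Rotation as R
O=np.array([.4368,-.0192]); YAW=np.radians(-5.3)
def W(x,y):
    c,s=np.cos(YAW),np.sin(YAW); return O+np.array([c*x-s*y,s*x+c*y])
def rail(p):
    c,s=np.cos(YAW),np.sin(YAW); q=np.asarray(p)[...,:2]-O; return np.stack([c*q[...,0]+s*q[...,1],-s*q[...,0]+c*q[...,1]],-1)
def go(xy,z,h):  # heading h world rad, tool z = -heading
    o=get_obs(); M=R.from_euler('xyz',o['eef_rot']).as_matrix()
    dl=M.T@(np.array([*xy,z])-o['ee_pos'])*1000
    a=np.arctan2(M[1,2],M[0,2]); sp=-((h+np.pi-a+np.pi)%(2*np.pi)-np.pi)
    print('t',o['time_s'],'tool shift',dl.round(1),'spin',round(sp,3))
E
python3 - <<'E'
from h import *
go(W(0,-.19),.19,YAW+np.pi/2)
E
```

```text
t 0.1 tool shift [  -2.9 -210.3 -322.4] spin -1.128
```

```bash
python3 -m handwheel '[[[-3,-210,-322],-1.128,1],[[-3,-210,-322],-1.128,1],[[-3,-210,-322],-1.128,1],[[-3,-210,-322],-1.128,1],[[-3,-210,-322],-1.128,1]]' 20
python3 - <<'E'
from h import *
go(W(0,-.19),.19,YAW+np.pi/2)
E
```

```text
time_s: 0.6
ee_pos: [0.339, -0.3147, 0.189]
eef_rot: [-2.494, 1.57, 1.754]
force: [1.3, -0.7, 0.3]
grip_width: 0.0575
t 0.6 tool shift [  -0.9   24.1 -131. ] spin -0.373
```

```bash
python3 -m handwheel '[[[-1,24,-131],-0.373,1],[[-1,24,-131],-0.373,1],[[-1,24,-131],-0.373,1],[[-1,24,-131],-0.373,1],[[-1,24,-131],-0.373,1]]'
python3 - <<'E'
from h import *
go(W(0,-.19),.19,YAW+np.pi/2)
p,d,i=grab('wrist'); cv2.imwrite('pics/w1.png',p); np.savez('w1.npz',p=p,d=d,e=i['extrinsics'],k=[i['fx'],i['fy'],i['cx'],i['cy']])
print(i['extrinsics'].round(3).tolist())
E
```

```text
time_s: 1.1
ee_pos: [0.4192, -0.2081, 0.1899]
eef_rot: [-2.393, 1.57, 2.228]
force: [-0.2, -0.3, -1.0]
grip_width: 0.0177
t 1.1 tool shift [-0.1  0.1  0.3] spin 0.001
[[0.996, -0.087, -0.024, 0.426], [-0.09, -0.963, -0.256, -0.133], [-0.001, 0.257, -0.966, 0.389], [0.0, 0.0, 0.0, 1.0]]
```

View pics/w1.png

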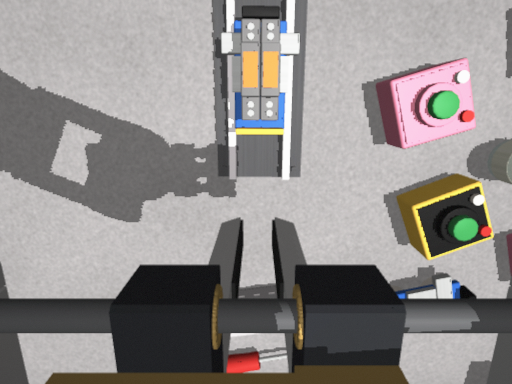

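The wrist view shows the carrier in the lane with its plate at (260,131), the rails at columns 232 and 288 ending at row 178, and the yellow box's button at (462,229). The fingers are still closing.

Run:
```python
from h import *
f=np.load('w1.npz'); k=f['k'];e=f['e']
def ray(u,v,z):
    r=e[:3,:3]@np.stack([(u-k[2])/k[0],(v-k[3])/k[1],np.ones_like(u*1.)]); return (e[:3,3:]+r*((z-e[2,3])/r[2])).T
hsv=cv2.cvtColor(f['p'],cv2.COLOR_BGR2HSV); H,Sx,V=hsv[...,0],hsv[...,1],hsv[...,2]
C=cloud(dict(fx=k[0],fy=k[1],cx=k[2],cy=k[3],extrinsics=e),f['d'])
def roi(m,x0,x1,y0,y1):
    mm=np.zeros_like(m); mm[y0:y1,x0:x1]=1; return np.nonzero(m&mm)[::-1]
w=(Sx<50)&(V>190)
for n,b in(('L',(222,240,60,178)),('R',(280,296,60,178))):
    u,v=roi(w,*b); P=ray(u,v,.024); vx,vy,a,bb=cv2.fitLine(P[:,:2].astype(np.float32),cv2.DIST_HUBER,0,.01,.01).ravel()
    q=rail(P); print(n,len(u),np.degrees(np.arctan2(vy,vx)),'rail x mean',q[:,0].mean(),'ymin',q[:,1].min(),'z',np.median(C[v,u,2]))
y=(H>20)&(H<35)&(Sx>120)&(V>100); u,v=roi(y,230,290,120,140); q=rail(ray(u,v,.056)); print('plate',len(u),q.min(0),q.max(0),np.median(C[v,u],0))
g=(H>45)&(H<85)&(Sx>100); u,v=roi(g,440,485,205,250); P=ray(u,v,.064); print('green',P.mean(0),(P.min(0)+P.max(0))/2,P.max(0)-P.min(0),np.median(C[v,u],0))
```

```text
L 330 85.675064 rail x mean -0.030135667630367558 ymin -0.16085534351172096 z 0.02518873689211984
R 1032 85.73939 rail x mean 0.032051362609068164 ymin -0.19718581183580614 z 0.025578411382443683
plate 320 [-0.02240539 -0.14434404] [ 0.0253033  -0.13812733] [ 0.42540616 -0.15982628  0.05691956]
green [ 0.63805642 -0.28341738  0.064     ] [ 0.63804252 -0.28387808  0.064     ] [0.03269998 0.03116928 0.        ] [ 0.6352288  -0.28132608  0.06865843]
```

```bash
sed -i 's/radians(-5.3)/radians(-5.1)/' h.py
cat >> h.py <<'E'
def lane(s,r=.112):  # centre line, s=0 at bend begin
    L=r*np.pi/2; g=r-.110
    if s<0: return np.array([0-g*np.clip(1+s/.03,0,1),s])
    if s<L: a=s/r; return np.array([.110-r*np.cos(a),r*np.sin(a)])
    return np.array([.110+s-L,.110+g*np.clip(1-(s-L)/.03,0,1)])
def push(s,off=.008): # s=rear runner; returns TCP rails xy, heading in rails
    from scipy.optimize import brentq
    p=lane(s); t=brentq(lambda t:np.linalg.norm(lane(t)-p)-.064,s+.03,s+.09); d=(lane(t)-p)/.064
    return p-d*(.028+off),np.arctan2(d[1],d[0])
def rows(ss,z=.046,off=.008):
    o=get_obs(); M=R.from_euler('xyz',o['eef_rot']).as_matrix(); a=np.arctan2(M[1,2],M[0,2])
    q=rail(o['ee_pos']); print('t',o['time_s'],'rail',(q*1000).round(1),'z',o['ee_pos'][2].round(4),'F rail',R.from_euler('z',-YAW).apply(o['force']).round(1))
    for s in ss:
        x,h=push(s/1000,off); h+=YAW
        dl=M.T@(np.array([*W(*x),z])-o['ee_pos'])*1000; sp=-((h+np.pi-a+np.pi)%(2*np.pi)-np.pi)
        print(s,dl.round(1),round(sp,3),(x*1000).round(0))
E
python3 - <<'E'
from h import *
rows([-150,-115])
E
```

```text
t 1.15 rail [  -1.1 -190.4] z 0.1899 F rail [-0.8  0.   0.2]
-150 [143.9   1.1  -4.3] -0.004 [   0. -186.]
-115 [143.9   1.  -39.3] -0.004 [   0. -151.]
```

```bash
python3 -m handwheel '[[[40,2,-8],0,1],[[80,2,-8],0,1],[[115,2,-8],0,1],[[135,2,-8],0,1],[[144,2,-8],0,1]]'
python3 - <<'E'
from h import *
rows([-120,-110,-100,-90,-80,-70])
E
```

```text
time_s: 1.65
ee_pos: [0.42, -0.2015, 0.0441]
eef_rot: [-2.087, 1.567, 2.53]
force: [-0.3, -0.3, 0.6]
grip_width: 0.0008
t 1.65 rail [  -0.5 -183. ] z 0.0441 F rail [-0.3 -0.3  0.6]
-120 [ -1.8   0.4 -27. ] -0.007 [   0. -156.]
-110 [ -1.8   0.3 -37. ] -0.007 [   0. -146.]
-100 [ -1.8   0.2 -47. ] -0.007 [   0. -136.]
-90 [ -1.8   0.3 -57. ] -0.011 [   0. -126.]
-80 [ -1.8   0.6 -67. ] -0.021 [   1. -116.]
-70 [ -1.7   0.9 -77.1] -0.032 [   1. -106.]
```

```bash
python3 -m handwheel '[[[-1,1,-15],0,1],[[-2,1,-26],0,1],[[-2,1,-34],0,1],[[-2,1,-42],0,1],[[-2,1,-50],0,1]]'
python3 - <<'E'
from h import *
rows([-95,-85,-75,-65,-55,-45])
E
```

```text
time_s: 2.15
ee_pos: [0.4261, -0.1516, 0.0467]
eef_rot: [-2.074, 1.568, 2.542]
force: [-0.1, -2.7, 1.4]
grip_width: 0.0001
t 2.15 rail [   1.1 -132.8] z 0.0467 F rail [ 0.1 -2.7  1.4]
-95 [ 0.7 -1.1 -1.8] -0.007 [   0. -131.]
-85 [  0.7  -0.8 -11.8] -0.016 [   0. -121.]
-75 [  0.7  -0.5 -21.8] -0.027 [   1. -111.]
-65 [  0.8  -0.2 -31.8] -0.037 [   1. -101.]
-55 [  0.8  -0.5 -41.8] -0.032 [  1. -91.]
-45 [  0.8  -1.2 -51.8] -0.013 [  0. -81.]
```

```bash
python3 -m handwheel '[[[0,0,-10],0,1],[[0,0,-20],0,1],[[0,0,-30],0,1],[[0,0,-40],0,1],[[0,0,-50],0,1]]'
python3 - <<'E'
from h import *
rows([-45,-35,-25,-15,-5,5])
E
```

```text
time_s: 2.65
ee_pos: [0.431, -0.101, 0.0469]
eef_rot: [-2.058, 1.568, 2.559]
force: [-0.5, -2.4, 1.3]
grip_width: 0.0006
t 2.65 rail [  1.5 -82. ] z 0.0469 F rail [-0.3 -2.4  1.3]
-45 [ 0.9 -1.3 -1. ] -0.013 [  0. -81.]
-35 [  0.9  -2.6 -11. ] 0.022 [ -1. -71.]
-25 [  0.9  -4.9 -21.1] 0.076 [ -3. -61.]
-15 [  0.9  -8.3 -31.4] 0.149 [ -7. -51.]
-5 [  0.9 -12.1 -42. ] 0.235 [-10. -40.]
5 [  0.9 -15.6 -52.9] 0.328 [-14. -29.]
```

```bash
python3 -m handwheel '[[[0,-1,-10],0.02,1],[[0,-3,-20],0.06,1],[[0,-7,-30],0.14,1],[[0,-11,-41],0.22,1],[[0,-15,-52],0.31,1]]'
python3 - <<'E'
from h import *
rows([5,10,20,30,40,50])
E
```

```text
time_s: 3.15
ee_pos: [0.4218, -0.0477, 0.0475]
eef_rot: [1.316, 1.571, -0.664]
force: [2.5, -8.1, 1.2]
grip_width: 0.0001
t 3.15 rail [-12.4 -29.7] z 0.0475 F rail [ 3.2 -7.9  1.2]
5 [ 1.5 -1.5 -0.3] 0.015 [-14. -29.]
10 [ 1.5 -4.4 -5.2] 0.059 [-15. -23.]
20 [  1.5  -9.4 -15.3] 0.148 [-16. -12.]
30 [  1.5 -13.5 -25.9] 0.238 [-17.  -1.]
40 [  1.5 -16.7 -36.8] 0.327 [-17.  10.]
50 [  1.4 -18.9 -47.9] 0.416 [-15.  22.]
```

```bash
python3 -m handwheel '[[[1,-4,-6],0.07,1],[[1,-8,-15],0.15,1],[[1,-12,-25],0.24,1],[[1,-15,-36],0.33,1],[[1,-18,-47],0.42,1]]'
python3 - <<'E'
from h import *
rows([50,55,65,75,85,95])
E
```

```text
time_s: 3.65
ee_pos: [0.424, 0.003, 0.0465]
eef_rot: [1.066, 1.57, -1.337]
force: [-1.5, -4.2, 1.1]
grip_width: 0.0007
t 3.65 rail [-14.7  21. ] z 0.0465 F rail [-1.1 -4.3  1.1]
50 [ 0.5 -0.8 -0.2] -0.007 [-15.  22.]
55 [ 0.5 -3.8 -5. ] 0.037 [-14.  27.]
65 [  0.5  -9.1 -15.1] 0.127 [-11.  38.]
75 [  0.5 -13.4 -25.5] 0.216 [-7. 49.]
85 [  0.5 -16.8 -36.4] 0.305 [-2. 59.]
95 [  0.5 -19.2 -47.4] 0.394 [ 3. 69.]
```

```bash
python3 -m handwheel '[[[0,-4,-6],0.04,1],[[0,-8,-15],0.13,1],[[0,-13,-25],0.22,1],[[0,-16,-36],0.31,1],[[0,-19,-47],0.39,1]]'
python3 - <<'E'
from h import *
rows([95,105,115,125,135,145])
E
```

```text
time_s: 4.15
ee_pos: [0.445, 0.0495, 0.0461]
eef_rot: [0.104, 1.568, -2.693]
force: [-3.1, -4.0, 1.7]
grip_width: 0.0006
t 4.15 rail [ 2.1 69.1] z 0.0461 F rail [-2.8 -4.2  1.7]
95 [ 0.1  0.7 -0.9] 0.001 [ 3. 69.]
105 [  0.1  -4.9 -10.8] 0.09 [10. 78.]
115 [  0.1  -9.8 -21.1] 0.183 [17. 87.]
125 [  0.1 -13.5 -31.8] 0.27 [25. 95.]
135 [  0.  -15.8 -42.6] 0.343 [ 34. 101.]
145 [  0.  -16.5 -53.2] 0.399 [ 43. 106.]
```

```bash
python3 -m handwheel '[[[0,-4,-10],0.08,1],[[0,-9,-20],0.17,1],[[0,-13,-31],0.26,1],[[0,-15,-42],0.34,1],[[0,-16,-53],0.4,1]]'
python3 - <<'E'
from h import *
rows([145,155,165,175,185,195,205,215])
E
```

```text
time_s: 4.65
ee_pos: [0.4885, 0.0839, 0.0455]
eef_rot: [0.104, 1.565, -3.095]
force: [-6.0, 4.2, 1.5]
grip_width: 0.0006
t 4.65 rail [ 42.3 107.3] z 0.0455 F rail [-6.3  3.6  1.5]
145 [-0.5  0.8 -1.1] -0.004 [ 43. 106.]
155 [ -0.5  -2.4 -11. ] 0.032 [ 53. 110.]
165 [ -0.6  -4.4 -20.9] 0.054 [ 63. 112.]
175 [ -0.6  -4.9 -30.9] 0.062 [ 73. 113.]
185 [ -0.7  -3.6 -40.9] 0.053 [ 83. 112.]
195 [ -0.7  -2.3 -50.8] 0.042 [ 93. 111.]
205 [ -0.8  -0.9 -60.8] 0.032 [103. 110.]
215 [ -0.8  -0.5 -70.8] 0.031 [113. 110.]
```

```bash
python3 -m handwheel '[[[0,-2,-10],0.03,1],[[0,-3,-20],0.045,1],[[0,-4,-30],0.045,1],[[0,-3,-38],0.04,1],[[0,-3,-45],0.04,1]]'
python3 - <<'E'
from h import *
rows([188,200,220,240])
p,d,i=grab('wrist'); cv2.imwrite('pics/w2.png',p); np.savez('w2.npz',p=p,d=d,e=i['extrinsics'],k=[i['fx'],i['fy'],i['cx'],i['cy']])
E
```

```text
time_s: 5.15
ee_pos: [0.5334, 0.0848, 0.0449]
eef_rot: [0.103, 1.564, -3.136]
force: [-1.5, 0.4, -0.9]
grip_width: 0.0006
t 5.15 rail [ 87.  112.2] z 0.0449 F rail [-1.6  0.2 -0.9]
188 [-1.1  0.3  0.9] 0.01 [ 86. 112.]
200 [ -1.2   1.4 -11.1] -0.002 [ 98. 111.]
220 [ -1.3   1.9 -31.1] -0.008 [118. 110.]
240 [ -1.4   1.7 -51.1] -0.008 [138. 110.]
```

View pics/w2.png

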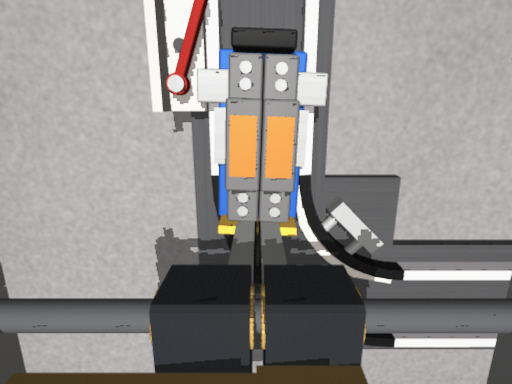

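The carrier sits straight in the way out, with the fingers centred on the plate. The catch pin is at (177,83), level with the cross bar at (215,85), so about 60 mm of travel is left.

```bash
python3 -m handwheel '[[[-1,0,-8],0,1],[[-1,1,-16],0,1],[[-1,1,-23],0,1],[[-1,1,-29],0,1],[[-1,1,-34],0,1]]'
python3 - <<'E'
from h import *
rows([225,240])
E
```

```text
time_s: 5.7
ee_pos: [0.5687, 0.08, 0.046]
eef_rot: [0.163, 1.565, -3.077]
force: [-5.1, -1.0, 3.7]
grip_width: 0.0006
t 5.7 rail [122.6 110.5] z 0.046 F rail [-5.  -1.4  3.7]
225 [ 0.   0.5 -0.5] -0.009 [123. 110.]
240 [ -0.1   0.3 -15.5] -0.009 [138. 110.]
```

```bash
python3 -m handwheel '[[[0,0,-3],0,1],[[0,0,-5],0,1],[[0,0,-7],0,1],[[0,0,-9],0,1],[[0,0,-11],0,1]]'
python3 - <<'E'
from h import *
rows([235])
E
```

```text
time_s: 6.2
ee_pos: [0.5798, 0.0789, 0.046]
eef_rot: [0.158, 1.565, -3.082]
force: [-3.6, -0.9, 2.2]
grip_width: 0.0003
t 6.2 rail [133.7 110.5] z 0.046 F rail [-3.6 -1.2  2.2]
235 [-0.   0.5  0.6] -0.009 [133. 110.]
```

```bash
python3 -m handwheel '[[[0,0,-1],0,1],[[0,0,-2],0,1],[[0,0,-3],0,1],[[0,0,-4],0,1],[[0,0,-5],0,1]]'
python3 - <<'E'
from h import *
rows([240])
E
python3 -m handwheel '[[[0,0,-1],0,1],[[0,0,-2],0,1],[[0,0,-3],0,1],[[0,0,-4],0,1],[[0,0,-4],0,1]]'
python3 - <<'E'
from h import *
rows([240])
p,d,i=grab('wrist'); cv2.imwrite('pics/w3.png',p)
E
```

```text
time_s: 6.7
ee_pos: [0.5848, 0.0785, 0.046]
eef_rot: [0.157, 1.566, -3.082]
force: [-3.5, -0.3, 1.7]
grip_width: 0.0009
t 6.7 rail [138.7 110.4] z 0.046 F rail [-3.5 -0.6  1.7]
240 [0.  0.4 0.7] -0.009 [138. 110.]
time_s: 7.2
ee_pos: [0.5886, 0.078, 0.046]
eef_rot: [0.159, 1.565, -3.08]
force: [-4.0, -0.8, 3.5]
grip_width: 0.0006
t 7.2 rail [142.6 110.4] z 0.046 F rail [-3.9 -1.2  3.5]
240 [-0.   0.4  4.5] -0.009 [138. 110.]
```

View pics/w3.png

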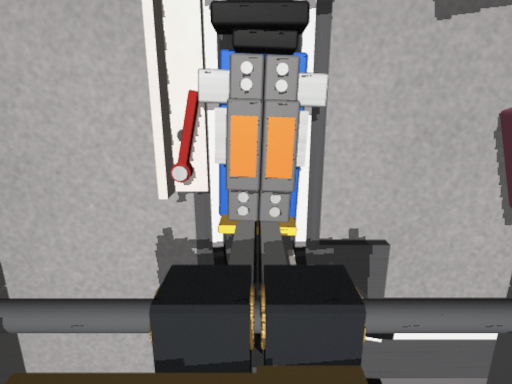

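The carrier's contact block (265,35) is nearly at the sprung head (260,28). The bar end is riding the catch at (195,93), with about 6 to 9 mm still to go.

```bash
for k in 1; do python3 -m handwheel '[[[0,0,-1],0,1],[[0,0,-2],0,1],[[0,0,-3],0,1],[[0,0,-4],0,1],[[0,0,-4],0,1]]'; done
python3 - <<'E'
from h import *
rows([])
E
```

```text
time_s: 7.75
ee_pos: [0.5921, 0.0776, 0.046]
eef_rot: [0.16, 1.563, -3.079]
force: [-8.3, -0.7, 5.6]
grip_width: 0.0006
t 7.75 rail [146.1 110.2] z 0.046 F rail [-8.2 -1.4  5.6]
```

```bash
python3 -m handwheel '[[[0,0,-1],0,1],[[0,0,-2],0,1],[[0,0,-3],0,1],[[0,0,-3],0,1],[[0,0,-3],0,1]]'
python3 - <<'E'
from h import *
rows([])
p,d,i=grab('wrist'); cv2.imwrite('pics/w4.png',cv2.resize(p[0:240,130:370],(600,600)))
E
```

```text
time_s: 8.25
ee_pos: [0.5944, 0.0773, 0.046]
eef_rot: [0.158, 1.562, -3.081]
force: [-9.5, 0.3, 6.4]
grip_width: 0.0003
t 8.25 rail [148.4 110.1] z 0.046 F rail [-9.5 -0.6  6.4]
```

View pics/w4.png

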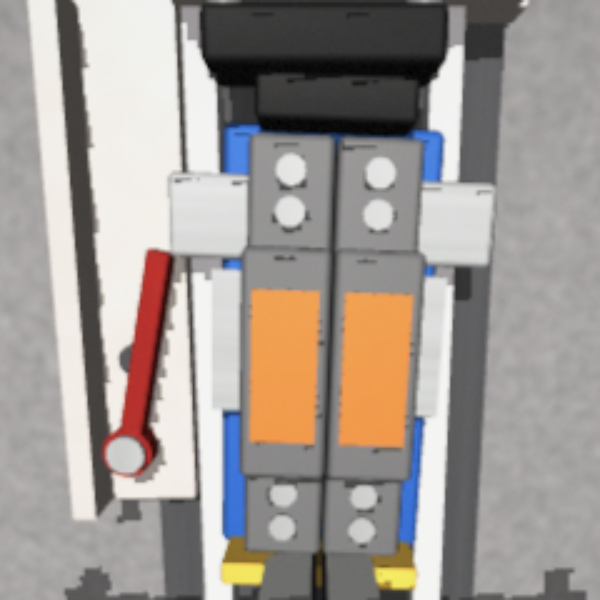

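The catch tip (158,250) is just at the bar's rear corner (172,255), still swung out and not yet snapped, so a few more mm are needed.

```bash
python3 -m handwheel '[[[0,0,-1],0,1],[[0,0,-2],0,1],[[0,0,-3],0,1],[[0,0,-3],0,1],[[0,0,-3],0,1]]'
python3 - <<'E'
from h import *
rows([])
p,d,i=grab('wrist'); cv2.imwrite('pics/w5.png',cv2.resize(p[0:240,130:370],(600,600)))
E
```

```text
time_s: 8.8
ee_pos: [0.5967, 0.0771, 0.046]
eef_rot: [0.145, 1.56, -3.094]
force: [-9.9, -1.0, 6.9]
grip_width: 0.0003
t 8.8 rail [150.7 110.2] z 0.046 F rail [-9.8 -1.9  6.9]
```

View pics/w5.png

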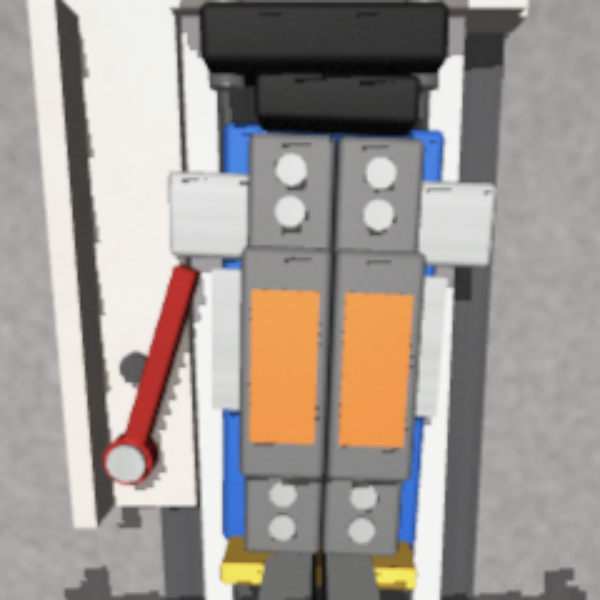

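The catch has swung in behind the bar: its tip is at (188,268), under the bar's left end. I'll back off gently, lift, and work out the button move.

```bash
python3 -m handwheel '[[[0,0,1],0,1],[[0,0,3],0,1],[[0,0,8],0,1],[[0,0,18],0,1],[[0,0,30],0,1]]'
python3 -m handwheel '[[[-30,0,10],0,1],[[-70,0,10],0,1],[[-110,0,10],0,1],[[-135,0,10],0,1],[[-140,0,10],0,1]]'
python3 - <<'E'
from h import *
p,d,i=grab('wrist'); cv2.imwrite('pics/w6.png',p)
go((.638,-.2835),.14,YAW)
E
```

```text
time_s: 9.35
ee_pos: [0.5667, 0.0801, 0.0462]
eef_rot: [0.142, 1.561, -3.097]
force: [-0.6, -0.9, 0.1]
grip_width: 0.0005
time_s: 9.85
ee_pos: [0.5593, 0.0813, 0.1895]
eef_rot: [0.092, 1.566, 3.136]
force: [-0.1, -0.2, -0.3]
grip_width: 0.0007
t 9.9 tool shift [  47.6  355.2 -114.7] spin -0.009
```

View pics/w6.png

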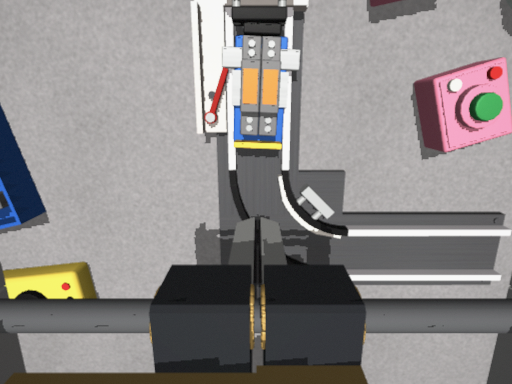

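The carrier stays held with the tool away: the catch tip (225,68) is behind the bar. Next, the button.

```bash
python3 -m handwheel '[[[0,355,-115],0,1],[[0,355,-115],0,1],[[0,355,-115],0,1],[[0,355,-115],0,1],[[0,355,-115],0,1]]'
python3 - <<'E'
from h import *
go((.638,-.2835),.11,YAW)
E
```

```text
time_s: 10.4
ee_pos: [0.6117, -0.1649, 0.185]
eef_rot: [0.029, 1.562, 3.073]
force: [0.3, 0.5, 0.3]
grip_width: 0.0008
t 10.4 tool shift [ 74.7 115.4 -38.5] spin -0.009
```

```bash
python3 -m handwheel '[[[0,115,-38],0,1],[[0,115,-38],0,1],[[0,115,-38],0,1],[[0,115,-38],0,1],[[20,115,-38],0,1]]'
python3 - <<'E'
from h import *
p,d,i=grab('wrist'); cv2.imwrite('pics/w7.png',p)
go((.638,-.2835),.085,YAW)
E
```

```text
time_s: 10.9
ee_pos: [0.6385, -0.2834, 0.1647]
eef_rot: [0.12, 1.564, -3.12]
force: [0.3, -0.1, 0.0]
grip_width: 0.0004
t 10.95 tool shift [74.5  1.5 -2. ] spin -0.009
```

View pics/w7.png

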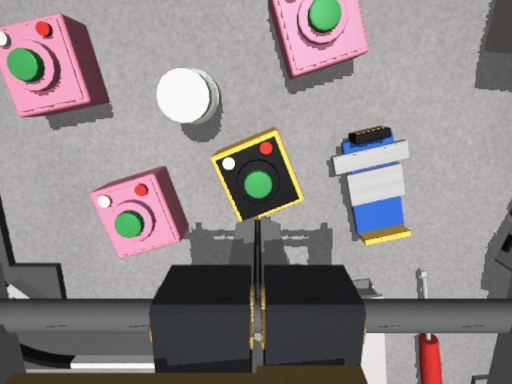

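The tool is above the yellow box, with the green button at (258,184). I'll check that pixel against the estimate.

Run:
```python
from h import *
i=camera_info('wrist'); e=i['extrinsics']
p=cv2.imread('pics/w7.png'); h=cv2.cvtColor(p,cv2.COLOR_BGR2HSV); m=(h[...,0]>45)&(h[...,0]<85)&(h[...,1]>100); m[:,:230]=0;m[:,290:]=0;m[:150]=0;m[210:]=0
v,u=np.nonzero(m); u,v=(u.min()+u.max())/2,(v.min()+v.max())/2
r=e[:3,:3]@np.array([(u-i['cx'])/i['fx'],(v-i['cy'])/i['fy'],1]); P=e[:3,3]+r*((.065-e[2,3])/r[2]); print(u,v,P); go(P[:2],.08,YAW)
```

```text
258.0 183.5 [ 0.63743427 -0.28252828  0.065     ]
t 10.95 tool shift [79.5  0.6 -1.4] spin -0.009
```

```bash
python3 -m handwheel '[[[30,1,-1],0,1],[[55,1,-1],0,1],[[68,1,-1],0,1],[[74,1,-1],0,1],[[77,1,-1],0,1]]'
python3 -m handwheel '[[[2,0,0],0,1],[[4,0,0],0,1],[[6,0,0],0,1],[[7,0,0],0,1],[[8,0,0],0,1]]'
```

```text
time_s: 11.45
ee_pos: [0.6373, -0.2826, 0.0827]
eef_rot: [-0.118, 1.558, 2.926]
force: [0.4, 0.1, 0.8]
grip_width: 0.0003
time_s: 11.95
ee_pos: [0.6372, -0.2826, 0.0749]
eef_rot: [-0.111, 1.558, 2.933]
force: [0.8, 0.2, -0.4]
grip_width: 0.0007
```

```bash
python3 -m handwheel '[[[1,0,0],0,1],[[2,0,0],0,1],[[3,0,0],0,1],[[3,0,0],0,1],[[3,0,0],0,1]]'
python3 -m handwheel '[[[1,0,0],0,1],[[2,0,0],0,1],[[3,0,0],0,1],[[3,0,0],0,1],[[3,0,0],0,1]]'
```

```text
time_s: 12.45
ee_pos: [0.6372, -0.2826, 0.0718]
eef_rot: [-0.115, 1.558, 2.929]
force: [0.5, -0.4, 0.8]
grip_width: 0.0003
time_s: 12.95
ee_pos: [0.6371, -0.2826, 0.0688]
eef_rot: [-0.114, 1.558, 2.93]
force: [-0.3, -0.2, -0.1]
grip_width: 0.0003
```

```bash
python3 -m handwheel '[[[0.5,0,0],0,1],[[1,0,0],0,1],[[2,0,0],0,1],[[2,0,0],0,1],[[2,0,0],0,1]]'
python3 - <<'E'
from h import *
p,d,i=grab('scene'); cv2.imwrite('pics/s1.png',cv2.resize(p[160:235,140:240],(800,600),interpolation=cv2.INTER_CUBIC))
E
```

```text
time_s: 13.45
ee_pos: [0.6371, -0.2826, 0.0668]
eef_rot: [-0.116, 1.558, 2.928]
force: [-0.4, 0.1, 0.6]
grip_width: 0.0004
```

View pics/s1.png

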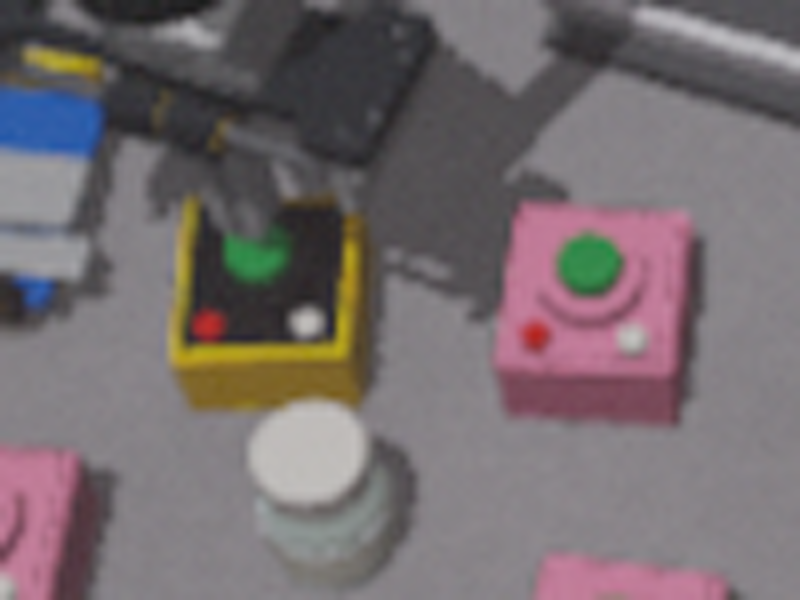

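The finger tip (260,225) is over the button (258,250) but perhaps not yet touching it. I'll check heights with the depth data.

Run:
```python
from h import *
p,d,i=grab('scene'); C=cloud(i,d)
for v in range(180,204,2): print(v,[tuple((C[v,u]*1000).round(0).astype(int)) for u in (169,172,175)], p[v,172])
for u,v in((163,200),(213,193),(214,205)): print((C[v,u]*1000).round(1))
```

```text
180 [(np.int64(652), np.int64(-272), np.int64(149)), (np.int64(639), np.int64(-270), np.int64(132)), (np.int64(675), np.int64(-235), np.int64(196))] [70 66 70]
182 [(np.int64(652), np.int64(-274), np.int64(137)), (np.int64(641), np.int64(-272), np.int64(122)), (np.int64(563), np.int64(-314), np.int64(-7))] [73 70 73]
184 [(np.int64(650), np.int64(-278), np.int64(121)), (np.int64(645), np.int64(-271), np.int64(117)), (np.int64(575), np.int64(-308), np.int64(-1))] [69 70 71]
186 [(np.int64(650), np.int64(-280), np.int64(110)), (np.int64(647), np.int64(-272), np.int64(107)), (np.int64(607), np.int64(-288), np.int64(42))] [82 78 81]
188 [(np.int64(649), np.int64(-284), np.int64(94)), (np.int64(650), np.int64(-272), np.int64(101)), (np.int64(622), np.int64(-280), np.int64(55))] [87 87 87]
190 [(np.int64(640), np.int64(-293), np.int64(65)), (np.int64(638), np.int64(-283), np.int64(66)), (np.int64(636), np.int64(-273), np.int64(67))] [ 70 101  60]
192 [(np.int64(648), np.int64(-289), np.int64(66)), (np.int64(644), np.int64(-281), np.int64(63)), (np.int64(641), np.int64(-272), np.int64(63))]
[... 171 characters left out ...]
48]
196 [(np.int64(658), np.int64(-287), np.int64(58)), (np.int64(656), np.int64(-277), np.int64(59)), (np.int64(655), np.int64(-267), np.int64(62))] [49 49 51]
198 [(np.int64(665), np.int64(-285), np.int64(58)), (np.int64(661), np.int64(-276), np.int64(55)), (np.int64(655), np.int64(-269), np.int64(49))] [52 54 55]
200 [(np.int64(666), np.int64(-286), np.int64(47)), (np.int64(662), np.int64(-278), np.int64(43)), (np.int64(659), np.int64(-268), np.int64(43))] [50 49 52]
202 [(np.int64(674), np.int64(-283), np.int64(48)), (np.int64(669), np.int64(-275), np.int64(43)), (np.int64(666), np.int64(-266), np.int64(41))] [54 52 58]
[ 671.8 -304.7   47.9]
[ 615.6 -149.    67.3]
[ 646.2 -137.7   45.5]
```

Depth puts the button top still at about 65 mm and the finger tip above it, so the closed tips reach less far than stated. I'll go on slowly by feel.

```bash
python3 -m handwheel '[[[1,0,0],0,1],[[2,0,0],0,1],[[3,0,0],0,1],[[4,0,0],0,1],[[4,0,0],0,1]]'
python3 -m handwheel '[[[1,0,0],0,1],[[2,0,0],0,1],[[3,0,0],0,1],[[3,0,0],0,1],[[3,0,0],0,1]]'
```

```text
time_s: 14.05
ee_pos: [0.637, -0.2825, 0.0626]
eef_rot: [-0.123, 1.558, 2.921]
force: [0.1, 0.1, 0.2]
grip_width: 0.0006
time_s: 14.55
ee_pos: [0.637, -0.2825, 0.0596]
eef_rot: [-0.124, 1.558, 2.921]
force: [0.0, 0.0, 0.9]
grip_width: 0.0002
```

```bash
python3 -m handwheel '[[[0.5,0,0],0,1],[[1,0,0],0,1],[[1.5,0,0],0,1],[[2,0,0],0,1],[[2,0,0],0,1]]'
python3 - <<'E'
from h import *
p,d,i=grab('scene'); cv2.imwrite('pics/s2.png',cv2.resize(p[160:235,140:240],(800,600),interpolation=cv2.INTER_CUBIC)); C=cloud(i,d)
for v in range(184,200,2): print(v,[(C[v,u]*1000).round(0).astype(int).tolist() for u in (166,169,172,175,178)], p[v,172])
E
```

```text
time_s: 15.05
ee_pos: [0.6369, -0.2825, 0.0575]
eef_rot: [-0.123, 1.558, 2.921]
force: [0.2, -0.2, -0.0]
grip_width: 0.0003
184 [[649, -289, 117], [652, -277, 125], [644, -272, 115], [572, -310, -5], [574, -297, 1]] [68 67 67]
186 [[649, -292, 104], [650, -280, 110], [648, -271, 111], [634, -270, 89], [605, -278, 43]] [73 71 73]
188 [[647, -297, 86], [648, -285, 92], [650, -272, 100], [624, -279, 58], [612, -276, 41]] [90 85 88]
190 [[634, -309, 50], [649, -286, 82], [650, -275, 87], [636, -273, 67], [620, -273, 43]] [101  98  99]
192 [[644, -304, 54], [648, -289, 67], [645, -280, 66], [641, -272, 63], [634, -266, 55]] [ 70 116  53]
194 [[652, -300, 57], [653, -288, 63], [653, -277, 67], [644, -272, 56], [640, -264, 52]] [ 65 111  50]
196 [[658, -298, 54], [656, -288, 56], [654, -279, 56], [651, -269, 56], [644, -263, 47]] [52 53 52]
198 [[660, -300, 44], [662, -287, 52], [661, -276, 55], [652, -272, 42], [650, -261, 44]] [51 51 54]
```

View pics/s2.png

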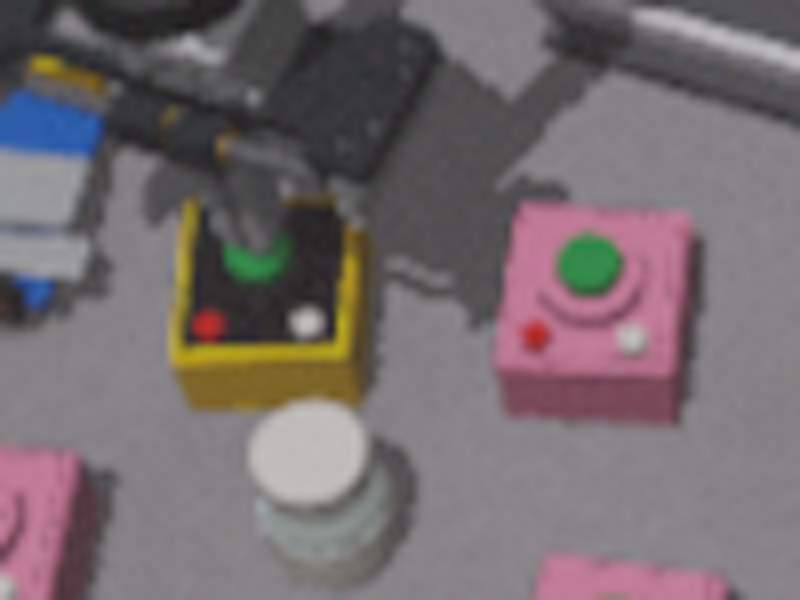

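The tip (265,245) has moved down but the button is unmoved at about 66 mm, with no force. It should touch within a few mm.

```bash
python3 -m handwheel '[[[0.5,0,0],0,1],[[1,0,0],0,1],[[1.5,0,0],0,1],[[2,0,0],0,1],[[3,0,0],0,1]]'
python3 -m handwheel '[[[0.5,0,0],0,1],[[1,0,0],0,1],[[1.5,0,0],0,1],[[2,0,0],0,1],[[3,0,0],0,1]]'
```

```text
time_s: 15.6
ee_pos: [0.6369, -0.2825, 0.0546]
eef_rot: [-0.12, 1.558, 2.924]
force: [0.1, 0.8, -0.1]
grip_width: 0.0007
time_s: 16.1
ee_pos: [0.6369, -0.2825, 0.0516]
eef_rot: [-0.118, 1.558, 2.926]
force: [0.4, 0.4, -0.0]
grip_width: 0.0002
```

Run:
```python
from h import *
p,d,i=grab('wrist'); C=cloud(i,d); print(get_obs()['ee_pos'])
for v in range(170,260,6): print(v,[((C[v,u]*1000).round(0).astype(int).tolist(),p[v,u].tolist()) for u in (246,258,270)])
cv2.imwrite('pics/w8.png',cv2.resize(p[120:300,140:380],(800,600),interpolation=cv2.INTER_CUBIC))
```

```text
[ 0.6368058  -0.28249389  0.05133978]
170 [([671, -278, 49], [48, 48, 48]), ([670, -286, 49], [45, 45, 46]), ([670, -294, 53], [72, 76, 248])]
176 [([667, -278, 48], [46, 45, 45]), ([666, -286, 48], [44, 44, 44]), ([667, -293, 54], [72, 76, 248])]
182 [([663, -278, 50], [44, 44, 45]), ([662, -285, 50], [45, 43, 45]), ([661, -293, 48], [44, 44, 44])]
188 [([659, -277, 49], [39, 39, 40]), ([660, -285, 56], [16, 17, 16]), ([658, -293, 51], [25, 26, 27])]
194 [([658, -277, 59], [52, 52, 53]), ([657, -285, 59], [47, 46, 46]), ([656, -292, 58], [52, 51, 52])]
200 [([654, -277, 60], [45, 44, 45]), ([653, -284, 60], [45, 43, 46]), ([653, -292, 59], [43, 43, 44])]
206 [([650, -277, 61], [43, 45, 43]), ([652, -284, 67], [54, 97, 41]), ([649, -292, 62], [46, 79, 34])]
212 [([649, -277, 68], [62, 112, 48]), ([649, -284, 70], [123, 213, 98]), ([648, -291, 69], [112, 200, 89])]
218 [([646, -277, 70], [116, 204, 90]), ([645, -284, 70], [117, 205, 91]), ([644, -291, 69], [113, 201, 88])]
224 [([648, -277, 84], [123, 126, 125]), ([645, -284, 80], [37, 55, 32]), ([646, -291, 82], [123, 125, 125])]
230 [([647, -277, 91], [124, 126, 126]), ([645, -284, 87], [38, 56, 33]), ([646, -290, 92], [121, 124, 125])]
236 [([647, -278, 99], [123, 125, 125]), ([645, -284, 95], [30, 38, 28]), ([646, -290, 99], [122, 125, 125])]
242 [([648, -278, 107], [81, 82, 83]), ([645, -284, 104], [29, 35, 26]), ([646, -290, 106], [81, 83, 84])]
248 [([648, -278, 114], [80, 83, 82]), ([646, -284, 111], [26, 29, 27]), ([646, -289, 114], [80, 81, 82])]
254 [([647, -278, 120], [81, 82, 82]), ([645, -284, 116], [26, 24, 26]), ([646, -289, 119], [80, 82, 82])]
```

View pics/w8.png

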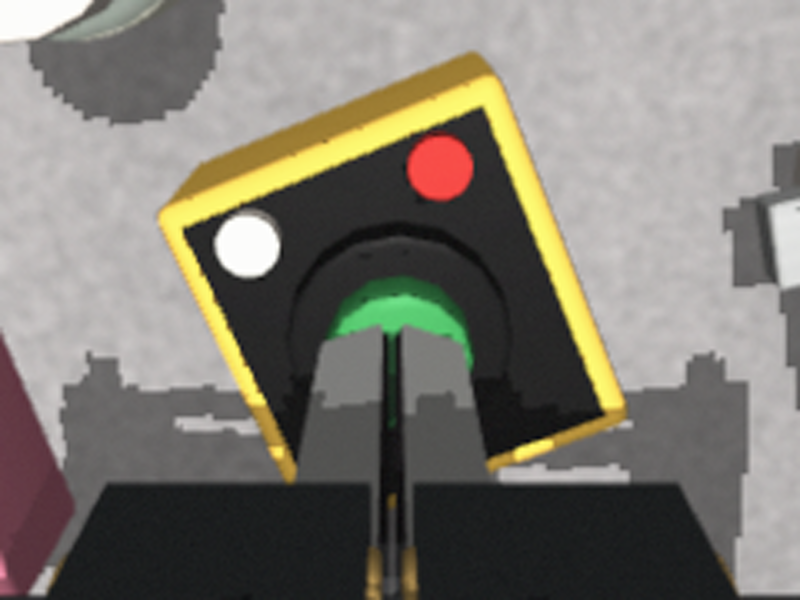

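The view shows the fingers centred on the button and still several mm above it; the box is undisturbed and the button unpressed. So the closed tips really do end higher than the stated 14 mm ahead of the TCP. I'll keep going down by feel.

```bash
python3 -m handwheel '[[[0.5,0,0],0,1],[[1,0,0],0,1],[[1.5,0,0],0,1],[[2,0,0],0,1],[[3,0,0],0,1]]'
python3 -m handwheel '[[[0.5,0,0],0,1],[[1,0,0],0,1],[[1.5,0,0],0,1],[[2,0,0],0,1],[[3,0,0],0,1]]'
```

```text
time_s: 16.65
ee_pos: [0.6368, -0.2825, 0.0485]
eef_rot: [-0.117, 1.558, 2.927]
force: [-0.5, -0.2, 3.5]
grip_width: 0.0004
time_s: 17.15
ee_pos: [0.6369, -0.2825, 0.0457]
eef_rot: [-0.115, 1.558, 2.929]
force: [-1.0, 0.9, 3.4]
grip_width: 0.0005
```

Contact at 3.5 N. Pressing on to the stop.

```bash
python3 -m handwheel '[[[0.5,0,0],0,1],[[1,0,0],0,1],[[1.5,0,0],0,1],[[2,0,0],0,1],[[2,0,0],0,1]]'
python3 -m handwheel '[[[0.5,0,0],0,1],[[1,0,0],0,1],[[1.5,0,0],0,1],[[2,0,0],0,1],[[2,0,0],0,1]]'
```

```text
time_s: 17.65
ee_pos: [0.6369, -0.2825, 0.0442]
eef_rot: [-0.106, 1.559, 2.938]
force: [-4.3, 1.0, 7.9]
grip_width: 0.0008
time_s: 18.15
ee_pos: [0.637, -0.2826, 0.044]
eef_rot: [-0.088, 1.56, 2.957]
force: [-7.6, 4.3, 17.1]
grip_width: 0.0003
```

That is the hard stop: 17 N with no further travel. Releasing straight up, then checking the dock.

```bash
python3 -m handwheel '[[[-3,0,0],0,1],[[-8,0,0],0,1],[[-20,0,0],0,1],[[-50,0,0],0,1],[[-90,0,0],0,1]]'
python3 -m handwheel '[[[-30,0,0],0,1],[[-50,0,0],0,1],[[-50,0,0],0,1],[[-50,0,0],0,1],[[-50,0,0],0,1]]'
python3 - <<'E'
from h import *
p,d,i=grab('top'); f=np.load('top0.npz')
C=cloud(i,d); h=cv2.cvtColor(p,cv2.COLOR_BGR2HSV)
def rep(n,m,b):
    x0,x1,y0,y1=[int(q*.64) for q in b]; v,u=np.nonzero(m[y0:y1,x0:x1]); print(n,len(u),rail(C[v+y0,u+x0]).mean(0).round(4) if len(u) else '',C[v+y0,u+x0].mean(0).round(4) if len(u) else '')
H,S,V=h[...,0],h[...,1],h[...,2]
rep('orange',(H>8)&(H<20)&(S>120),(335,400,200,340)); red=((H<8)|(H>172))&(S>130); rep('catch',red,(330,370,230,310))
rep('plate',(H>20)&(H<35)&(S>120),(340,400,230,350)); rep('green',(H>45)&(H<85)&(S>100),(515,550,265,300))
# changed pixels elsewhere
df=np.abs(p.astype(int)-f['p']).max(2)>50; print(cv2.connectedComponentsWithStats(cv2.morphologyEx(df.astype(np.uint8),cv2.MORPH_OPEN,np.ones((3,3))))[2].tolist())
p2,d2,i2=grab('scene'); C2=cloud(i2,d2); h2=cv2.cvtColor(p2,cv2.COLOR_BGR2HSV)
v,u=np.nonzero(((h2[...,0]<8)|(h2[...,0]>172))&(h2[...,1]>130)&(np.abs(np.mgrid[:384,:512][0]-225)<25)&(np.abs(np.mgrid[:384,:512][1]-290)<25))
q=rail(C2[v,u]); vx,vy,a,b=cv2.fitLine(q.astype(np.float32),cv2.DIST_HUBER,0,.01,.01).ravel(); print('catch scene',len(u),q.min(0),q.max(0),'angle',np.degrees(np.arctan2(vy,vx)))
e=get_obs();print(e['ee_pos'],e['force'],e['time_s'])
E
```

```text
time_s: 18.65
ee_pos: [0.6373, -0.2824, 0.1335]
eef_rot: [-0.154, 1.556, 2.89]
force: [0.6, 0.8, -0.1]
grip_width: 0.0002
time_s: 19.15
ee_pos: [0.6375, -0.2824, 0.1816]
eef_rot: [-0.185, 1.554, 2.86]
force: [0.7, -0.1, 0.2]
grip_width: 0.0002
orange 61 [0.1988 0.1069] [0.6444 0.0696 0.1103]
catch 14 [0.2011 0.1515] [0.6506 0.1139 0.0365]
plate 25 [0.1439 0.1104] [0.5899 0.0779 0.0552]
green 0  
[[0, 0, 512, 384, 181660], [362, 140, 13, 9, 86], [353, 142, 8, 9, 58], [351, 145, 53, 61, 1250], [329, 153, 23, 22, 286], [228, 160, 12, 6, 50], [227, 168, 12, 11, 107], [239, 177, 3, 3, 9], [339, 176, 4, 5, 18], [354, 183, 12, 9, 67], [238, 185, 3, 3, 9], [225, 188, 3, 4, 12], [350, 192, 20, 18, 120], [306, 196, 43, 41, 730], [170, 210, 209, 174, 6547], [272, 232, 4, 3, 12], [280, 233, 5, 3, 15], [282, 234, 11, 8, 56], [297, 235, 8, 6, 30], [282, 243, 10, 5, 43], [298, 242, 14, 13, 89], [279, 249, 3, 3, 9], [289, 250, 7, 3, 21], [314, 253, 6, 3, 18], [222, 311, 38, 21, 401], [318, 316, 3, 3, 9], [258, 319, 49, 32, 882], [458, 319, 32, 29, 534], [322, 335, 101, 49, 2533], [332, 353, 4, 3, 12], [443, 352, 10, 11, 71], [459, 352, 37, 32, 479], [331, 359, 3, 3, 9], [425, 367, 26, 17, 312], [325, 370, 3, 3, 9], [237, 377, 3, 3, 9], [293, 379, 12, 5, 46]]
catch scene 14 [0.18427941 0.14508351] [0.22152646 0.15971006] angle -21.484625
[ 0.63759402 -0.28238068  0.18194847] [-0.22676769  0.40945859  0.02895426] 19.25
```

```bash
python3 -c "
from station import *
print(hand_in())"
```

```text
the job is handed in; nothing more can be done
None
```

The carrier is docked with the red catch snapped in behind its cross bar. I then pressed the green button on the yellow box to its stop and released it, and handed in at about 19 s.

**Pushing:** I slid the carrier down the lane and round the bend with closed fingers. Readings at the end of each move never passed about 10 N of horizontal push (12 N in total), including against the contact head.

**Catch:** The close-up showed the catch tip snap in behind the bar. It was still there after I backed off. The final overhead and side views put the carrier and the catch angle where that says they should be.

**Button:** It took about 3.5 N on contact, then a hard stop at about 17 N after roughly 5.5 mm of travel. The tool is clear and the force reads about zero.

**Disagreements and gaps:**
- **Finger reach:** The closed fingertips met the button with the TCP about 15 mm lower than expected, so they end well behind the stated 14 mm ahead of the TCP. At the height I pushed, the tips may have passed over the yellow plate and borne on the relays' rear ends; the pictures look like that.
- **Upward force:** The tool read up to 7 N upward while I pressed the contact head. I saw no sign that the carrier lifted.
- **Button after release:** I could not confirm by camera that it sprang back, because the arm blocked the overhead view.
- **Other items:** The nearby boxes and the spare carrier looked undisturbed in the close-ups. My before-and-after comparison of the whole bench was too cluttered by the arm and its shadow to prove it for everything.

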